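Slide the eared plate into the clip bracket

ROBOT

A 6-joint arm with a two-finger parallel gripper is mounted at the origin on the work surface. World frame = base frame: x ahead of the robot, y to its left, z up, the work surface at z = 0. Lengths are in m, angles in rad, forces in N, time in s.
With the tool pointing down it reaches from about 0.35 to 0.775 m from the base axis. Payload 7.3 kg.
Tool frame: the origin (TCP) lies at the very end of the fingers, on their centre line; the grasp point (between the pads) lies 19 mm behind it; z points along the fingers, y is the line along which they close (so a half turn about z gives the same grasp; the last joint's range is limited). The gripper opens to 92 mm and grips with 3 to 60 N. Pads are 19 mm wide; open, the fingers measure 130 mm over their backs; the gripper's body (75 mm by 190 mm) begins 47 mm behind the grasp point.
Start: joints at [-1.377, 0.342, 1.524, -0, 1.275, -0.146], TCP at [0.175, -0.495, 0.227] pointing down, gripper open.
Joint ranges: [-2.53, 2.53], [-0.77, 2.02], [0.04, 2.7], [-1, 4.14], [0.28, 2.66], [-3.11, 3.11]. Speed limits (rad/s): [2.57, 2.57, 3.14, 3.14, 3.14, 3.14].

INTERFACE

Orientations are given as [roll, pitch, yaw] about the fixed x, y, z axes, in that order (R = Rz(yaw) Ry(pitch) Rx(roll)).
In Python, from cell import robot gives the robot as it stands.
- The arm moves only by the tool apply_moves, never from a script. Its argument "motion" is text: rows parted by semicolons, each of 7 numbers parted by spaces: the opening in per cent of the stroke, from 0 (shut) to 100 (fully open), then the shift along the tool's x, y, z in cm, then the turn, a rotation vector about the tool's x, y, z in rad. A call has 1 to 20 rows; each row shifts and turns the commanded pose from where the row before left it, along the tool's axes as they then stand; what a row does not reach is not made up. A row lasts 1/8 s, in which the tool goes at most 62.5 mm and 10.7 degrees, less where a joint would pass 70% of its speed; a pose out of reach is approached as far as the arm can. A call with a gripper value outside its range is refused whole. The fingers move at their own pace and stop on an object; "force" is the grip in N (left out, the last holds). Time passes only in rows, so rows that do not move let the fingers close. It gives the time, the measured TCP pose, the force, the opening and the grip force at its end, in the units of the state.
- robot.observe(): the state, without advancing time (a new reading comes with each control period).
- robot.read_camera(name): name is "side" or "top" or "wrist"; returns a dict with "img" (480x640x3 uint8, red, green, blue), "fovy" (degrees; the focal length in pixels is half the picture's height over the tangent of half this angle, whatever the lens; pixels are square), "cx", "cy" (the principal point, pixels), "k1" (the pictures are not rectified: a ray, as slopes to the right and down, at radius r is drawn at 1 + k1 r^2 times it, then the intrinsics apply), "R" (3x3) and "t" (3): a world point X has camera coordinates R X + t; the wrist camera has in their place "hand_eye" (4x4, takes a point from camera to tool coordinates, whose origin is the TCP and whose axes are the flange's). Camera axes: x right, y down, z forward; pixel columns grow to the right and rows downward; lengths in m; the calibration is good to about 2 mm. A picture is of the moment at which its call begins: read the wrist's pose just before it. There is no depth.
- robot.hand_in(): hands the job in; it is judged then, once.
Trained networks look in a picture, given as the dict that the camera call returned (one of the last four; its "shot" number tells which), for a name from the list of things; names that differ only in an ending like _2 or _b are one class to them, and where a whole thing is asked for, a point or a joint stands for the part that bears it (a point fixed in the world has none). Each returns a list of dicts, best first, with "score" (0 to 1); they miss things now and then, are a little off and sometimes report something else, mostly with a low value. They report only what shows in the picture. A call takes as long as a camera call. They do not tell look-alikes from the thing itself.
- robot.search_frame(target, picture): "centre" ([x, y, z] in m, in world coordinates, good to about 4 mm: the middle of the surface that is visible of it).
- robot.trace(target, picture): "pixels" (480x640 bool, what is visible of it).
The state is a dict: "time": time; "qpos": joint angles; "qvel": joint speeds; "joint_efforts": joint torques, N m; "tool_pos": TCP position; "tool_rot": TCP orientation; "contact_force": force on the tool from outside, world axes, zero at the start; "torque": the same for the moment, N m; "opening": finger opening in m; "grip_force": force on a finger pad.
Only numpy, scipy, OpenCV 4.12 (cv2) and the standard library are available. Lean on these libraries where they do the work, as an engineer would, in place of code of your own. Each camera call takes 0.05 s, during which the arm holds its last target. There are 200 camera calls.

TASK

Fit the flat steel plate that has an ear at each end into the bracket: feel for the two slots, slide the ears down past the spring clips until the plate sits flat and fully home on the bracket's floor, then let go and leave it there. The slots are clamped somewhere off the middle of the bracket's base and stand on a sprung table, so search with light touches and press gently, at most 25 to 30 N. Leave the other plate and everything else on the bench where it is.

Things in the scene. Friction and masses are not known exactly. Their poses are not given: they have to be found in the camera images.
- plate: Plate to fit: bare steel, 0.11-0.21 kg, flat on the bench. Body 50 (x) x 70 (y) x 8 mm thick; in the middle of each y end one ear 16 (x) x 14 (y) x 8 mm, flush with it, so 98 mm over the ears. Grip tab on its middle, 14 (x) x 30 (y) mm, from 8 to 32 mm above the underside. Origin: centre of the underside; z up, y through both ears. Same after a half turn about z.
- bracket: Bracket, bolted to the bench: grey base 120 (x) x 166 (y) x 8 mm, origin at the centre of its underside, z up. Above it a dark sprung table, and on that an aluminium slot carrier, clamped parallel to the base and centred in y, but anywhere up to 12 mm either side of the middle along the base's x: set by hand, it does not slip in this work, and its place is in none of the readings.
- spring_table (a joint): How far (m) the sprung table with the slot carrier is pushed down: 0 at rest, stop at 13 mm. It starts to sink at about 3 N and gives 1 mm for each further 3 N, so 5 mm means 18 N and 9 mm 30 N; it springs back. All heights given for the carrier hold for the table at rest.
- bracket_mouth (a point): Point on the base's centre line at the height of the slot mouths, 58 mm above the bench; the carrier's offset is not in it. At each y end of the carrier a block with a slot, 18 mm wide in x (1 mm clearance each side of an ear), from 37 to 51.5 mm in y (2 mm clearance), with a 1.5 mm 45-degree bevel. Walls 12 mm thick with flat tops: an ear that misses rests on them, underside at 58 mm.
- bracket_floor (a point): Point on the base's centre line at the height of the carrier's floor, 34 mm above the bench; the carrier's offset is not in it. The slots run straight down to this floor (56 x 116 mm). Home: plate's underside on it at 34 mm once let go, level, plate's y along the bracket's y, either way round; centred on the carrier, so up to 13 mm from the base's middle in x.
- bracket_clips (a point): Point on the base's centre line at the clip tips' height, 43 mm. In each slot a sprung steel leaf bulges 3 mm from both x walls. Ears meet them with the plate's underside 16 to 20 mm above the floor; pushing on takes about 8 to 22 N (the table sinks too) until about 1 mm above the floor they snap over the ears' tops and hold the plate down. Its weight alone does not pass them.
- plain_plate: Another steel plate, not to be used: 50 x 98 x 8 mm plain rectangle without ears, with the same grip tab. Origin: centre of the underside, y along its length.
- housing_a: Teal plastic power-tool housing lying on its side, about 130 x 170 x 58 mm; origin under the middle of its barrel, barrel along x, handle towards -y. Bystander.
- housing_b: Second teal housing, the same shape. Bystander.
- carton: Small open blue box, 100 x 130 x 55 mm high; origin at the centre of its underside. Bystander.
- driver: Screwdriver lying on the bench along its x. Bystander.
- oil_can: White plastic bottle with a red cap, 48 mm across and 110 mm high; origin at the centre of its underside. Bystander.
- mallet: Hammer lying on the bench along its x. Bystander.
- screw_pot: Steel bowl, 70 mm across, 35 mm high; origin at the centre of its underside. Bystander.
Mind the look-alikes: they are no part of the job. Leave any blue or yellow look-alike of the plate alone.

How it is judged:
By the outcome, as a careful person would: the job done as asked, in the order asked, and still so for the second after the job is handed in, with the robot touching nothing.
It also fails if it takes over 58 s, if anything falls off the work surface, if the arm or the gripper's body presses on something with over 40 N, if the wrist force passes 120 N, or if a joint passes its speed limit or range.

## Working session

There is one attempt and no reset: what is moved stays moved. The work goes in short steps, Python scripts to look and compute and a tool call to move; the robot and the scene stay as the last step left them, time stands still between calls to the robot, and variables do not carry over. Pictures are saved under pics/ and viewed, at most 10 in all, crops included, and the job is handed in when it is done.

Besides the shell and the picture viewer there is one more tool, called after "Emit:" in YAML: its name, and indented under it one key for each argument. apply_moves: Moves the arm, as the interface text tells. Its arguments: {"type":"object","properties":{"motion":{"type":"string"},"force":{"type":"number"}},"required":["motion"]}

```bash
mkdir -p pics; ls
cat > h.py <<'E'
import numpy as np, cv2
from cell import robot
from scipy.spatial.transform import Rotation as Rn
def cam(n):
    s=robot.observe(); p=robot.read_camera(n)
    if n=="wrist":
        T=np.eye(4);T[:3,:3]=Rn.from_euler('xyz',s['tool_rot']).as_matrix();T[:3,3]=s['tool_pos']
        M=np.linalg.inv(T@np.array(p['hand_eye'])); p['_R'],p['_t']=M[:3,:3],M[:3,3]
    else: p['_R'],p['_t']=np.array(p['R']),np.array(p['t'])
    p['_f']=240/np.tan(np.radians(p['fovy'])/2)
    return p
def proj(p,X):
    c=np.atleast_2d(X)@p['_R'].T+p['_t']; a=c[:,:2]/c[:,2:]
    a=a*(1+p['k1']*(a**2).sum(1,keepdims=True)); return a*p['_f']+[p['cx'],p['cy']]
def back(p,uv,z):
    d=(np.atleast_2d(uv)-[p['cx'],p['cy']])/p['_f']; a=d.copy()
    for _ in range(20): a=d/(1+p['k1']*(a**2).sum(1,keepdims=True))
    r=np.c_[a,np.ones(len(a))]@p['_R']; C=-p['_R'].T@p['_t']
    return C+r*((z-C[2])/r[:,2])[:,None]
def save(p,f,crop=None,s=1):
    im=p['img'][:,:,::-1]
    if crop: im=im[crop[1]:crop[3],crop[0]:crop[2]]
    cv2.imwrite('pics/'+f,cv2.resize(im,None,fx=s,fy=s,interpolation=cv2.INTER_CUBIC))
E
python3 - <<'E'
from h import *
print(robot.observe())
for n in("top","side"):
    p=cam(n); save(p,n+'0.png')
    print(n,-p['_R'].T@p['_t'])
    for t in("plate","plain_plate","bracket","spring_table"):
        for d in robot.search_frame(t,p)[:4]: print(t,np.round(d['centre'],3),round(d['score'],2),proj(p,d['centre']).round())
E
```

```text
pics
{'time': 0.0, 'qpos': array([-1.37704214e+00,  3.42723150e-01,  1.52500859e+00, -3.59774349e-05,
        1.27538035e+00, -1.45988911e-01]), 'qvel': array([-0.00114699, -0.00126579, -0.0020194 ,  0.00151148, -0.00023611,
       -0.00092772]), 'joint_efforts': array([ 4.81965380e-04, -4.31234729e+01, -2.44219548e+01,  7.16570509e-02,
        5.58310084e-02, -1.18503563e-04]), 'tool_pos': array([ 0.17489187, -0.4945893 ,  0.22604768]), 'tool_rot': array([-3.14008437e+00, -1.86997198e-04,  3.39753453e-01]), 'contact_force': array([ 0.14586455,  0.04012287, -0.44796872]), 'torque': array([-0.0593541 , -0.0161699 ,  0.00134844]), 'grip_force': 0.0, 'opening': 0.09177513961551093}
top [0.32810663 0.02205337 1.36856259]
plate [ 0.417 -0.14   0.012] 0.82 [[403. 318.]]
plate [ 0.598 -0.261  0.007] 0.78 [[451. 238.]]
plate [ 0.518 -0.148  0.008] 0.7 [[404. 274.]]
plate [0.48  0.153 0.027] 0.65 [[272. 292.]]
plain_plate [ 0.46  -0.298  0.006] 0.76 [[471. 298.]]
bracket [0.481 0.152 0.027] 0.9 [[273. 292.]]
bracket [ 0.696 -0.42   0.003] 0.75 [[515. 197.]]
spring_table [0.48  0.158 0.033] 0.95 [[270. 292.]]
side [-0.20868717  0.81064387  1.10539244]
plate [ 0.601 -0.255  0.008] 0.86 [[379. 203.]]
plate [ 0.412 -0.138  0.007] 0.68 [[406. 255.]]
plate [ 0.515 -0.139  0.011] 0.59 [[376. 236.]]
plain_plate [ 0.455 -0.287  0.009] 0.9 [[426. 220.]]
bracket [0.468 0.172 0.023] 0.78 [[309. 305.]]
spring_table [0.474 0.16  0.034] 0.61 [[311. 298.]]
```

View pics/top0.png

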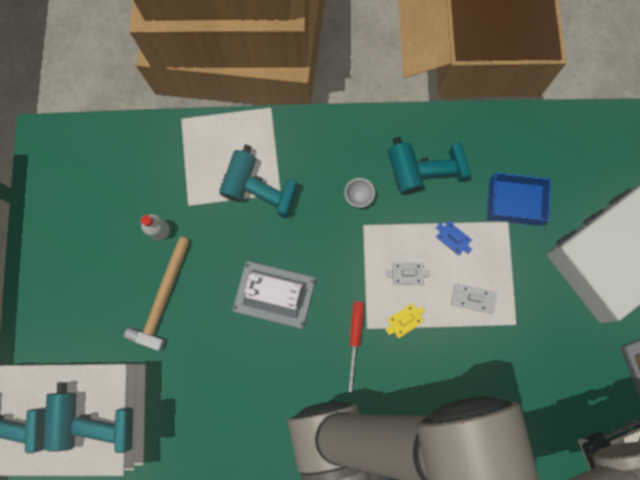

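Run:
```python
from h import *
p=cam("top"); save(p,'top1.png',(210,200,500,370),2.7)
for t in("plate","spring_table","bracket"):
    m=robot.trace(t,p)
    for d in m[:3]:
        k=d['pixels'].astype(np.uint8); ys,xs=np.nonzero(k); 
        r=cv2.minAreaRect(np.c_[xs,ys].astype(np.float32)); print(t,round(d['score'],2),r,k.sum())
        if t!='plate':
            print(back(p,cv2.boxPoints(r),0.008).round(4))
```

```text
plate 0.95 ((404.8146667480469, 319.20880126953125), (22.548770904541016, 43.333518981933594), 57.528804779052734) 785
plate 0.71 ((407.0, 273.0), (22.0, 44.0), 90.0) 841
plate 0.57 ((453.0487976074219, 237.9390411376953), (42.79161071777344, 22.957542419433594), 38.65980911254883) 778
spring_table 0.96 ((272.76971435546875, 293.2386169433594), (54.56006622314453, 38.71381378173828), 14.931416511535645) 2024
[[0.4554 0.2259 0.008 ]
 [0.5411 0.2031 0.008 ]
 [0.5057 0.0822 0.008 ]
 [0.4209 0.1061 0.008 ]]
bracket 0.69 ((273.7259826660156, 293.9595947265625), (72.486083984375, 52.19377899169922), 14.300277709960938) 3658
[[0.4436 0.2471 0.008 ]
 [0.5596 0.2178 0.008 ]
 [0.5142 0.0564 0.008 ]
 [0.3997 0.0878 0.008 ]]
```

The top view shows the bare steel eared plate at about (408,273), the plain one at (474,298), and blue and yellow look-alikes at (454,238) and (405,321). The bracket is at (273,293), turned about -15°. I'm moving over the steel plate.

Emit:
apply_moves:
  motion: "100 4.87 -2.41 0 0 0 0;100 4.87 -2.41 0 0 0 0;100 4.87 -2.41 0 0 0 0;100 4.87 -2.41 0 0 0 0;100 4.87 -2.41 0 0 0 0;100 4.87 -2.41 0 0 0 0;100 4.87 -2.41 0 0 0 0;100 4.87 -2.41 0 0 0 0;100 4.87 -2.41 0 0 0 0;100 0 0 0 0 0 -0.176;100 0 0 0 0 0 -0.176;100 0 0 0 0 0 -0.176;100 0 0 0 0 0 -0.176;60 0 0 0 0 0 -0.176;60 0 0 0 0 0 -0.176;60 0 0 0 0 0 -0.176;60 0 0 0 0 0 0;60 0 0 0 0 0 0"

```text
time: 2.95
tool_pos: [0.5159, -0.1444, 0.2267]
tool_rot: [3.142, 0.0, 1.568]
contact_force: [1.4, -0.1, -0.8]
opening: 0.0554
grip_force: 0.0
```

Run:
```python
from h import *
s=robot.observe(); print(s['time'],s['tool_pos'],s['tool_rot'],s['opening'],s['contact_force'])
p=cam("wrist"); save(p,'w0.png'); print(-p['_R'].T@p['_t'],p['_R'][2])
for d in robot.search_frame("plate",p): print(d['centre'],d['score'])
for d in robot.trace("plate",p):
    k=d['pixels'].astype(np.uint8); ys,xs=np.nonzero(k)
    r=cv2.minAreaRect(np.c_[xs,ys].astype(np.float32)); print(d['score'],r,k.sum())
    b=back(p,cv2.boxPoints(r),0.008); print(b.round(4), b.mean(0))
```

```text
2.95 [ 0.51594963 -0.1444134   0.22673182] [3.14154862e+00 1.12782985e-04 1.56839463e+00] 0.05538320926923466 [ 1.39025914 -0.08028131 -0.79695708]
[ 0.51591719 -0.07846468  0.38507142] [ 6.45206131e-04 -2.43374349e-01 -9.69932219e-01]
[0.5252, -0.1475, 0.0103] 0.75
[0.5788, -0.2958, 0.0059] 0.74
[0.4189, -0.1399, 0.0055] 0.74
0.96 ((333.5434265136719, 216.4835205078125), (56.336463928222656, 107.2426986694336), 0.9877604246139526) 4875
[[ 0.4968 -0.2002  0.008 ]
 [ 0.4996 -0.1026  0.008 ]
 [ 0.5486 -0.1034  0.008 ]
 [ 0.5488 -0.2013  0.008 ]] [ 0.52344317 -0.15187197  0.008     ]
0.86 ((392.0, 359.5), (34.0, 17.0), 0.0) 401
[[ 0.5651 -0.3028  0.008 ]
 [ 0.5645 -0.284   0.008 ]
 [ 0.5979 -0.2843  0.008 ]
 [ 0.599  -0.3033  0.008 ]] [ 0.58163684 -0.29359483  0.008     ]
0.69 ((214.17977905273438, 205.3876495361328), (109.17977905273438, 56.073890686035156), 57.9946174621582) 4891
[[ 0.3707 -0.1115  0.008 ]
 [ 0.4152 -0.0863  0.008 ]
 [ 0.4632 -0.1691  0.008 ]
 [ 0.4179 -0.1973  0.008 ]] [ 0.41672854 -0.14103817  0.008     ]
```

View pics/w0.png

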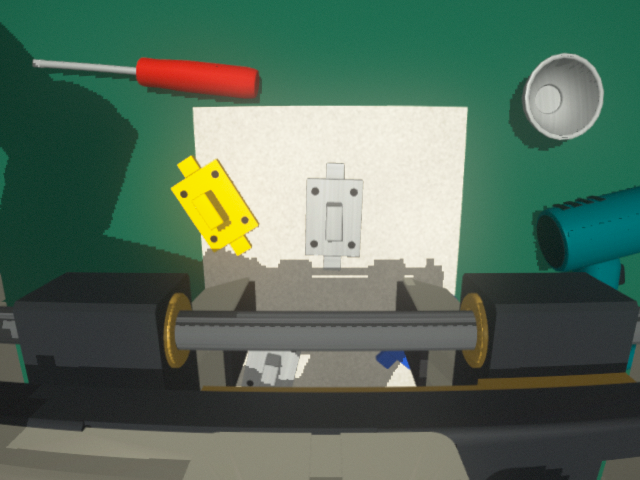

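The wrist view shows the bare plate at about (334,217), with ears at (335,170) and (332,262) and the tab top around (334,220). I'll compute its axis and the correction.

Run:
```python
from h import *
p=cam("wrist")
d=min(robot.trace("plate",p),key=lambda d:abs(np.argwhere(d['pixels']).mean(0)-[216,333]).sum())
ys,xs=np.nonzero(d['pixels']); 
def mid(lo,hi):
    return [[xs[ys==y].min()/2+xs[ys==y].max()/2,y] for y in range(lo,hi)]
for lo,hi in((166,177),(182,200),(225,252),(259,266)):
    w=np.array([xs[ys==y].max()-xs[ys==y].min()+1 for y in range(lo,hi)]);print(lo,w, back(p,np.array(mid(lo,hi)),.008).mean(0).round(4))
print(ys.min(),ys.max(), back(p,[[335.5,ys.min()],[332,ys.max()+1]],.008))
g=cv2.cvtColor(p['img'],cv2.COLOR_RGB2GRAY); print(g[215:225:3,318:352]); print(g[196:248,334])
```

```text
166 [17 18 18 17 17 17 17 17 17 17 17] [ 0.5246 -0.1101  0.008 ]
182 [56 57 56 56 56 56 55 55 55 55 55 55 55 55 55 55 55 56] [ 0.5238 -0.1272  0.008 ]
225 [55 55 55 55 55 55 55 55 55 55 56 56 55 55 55 55 55 54 54 54 54 54 54 54
 54 54 54] [ 0.5224 -0.1703  0.008 ]
259 [16 16 16 17 17 17 17] [ 0.5215 -0.1929  0.008 ]
163 270 [[ 0.52493219 -0.10314252  0.008     ]
 [ 0.52228879 -0.20160256  0.008     ]]
[[215 215 218 217 214 212 212 208 167 195 211 211 211 211 213 214 210 208
  208 207 207 207 204 194 171 206 211 213 214 213 212 212 213 212]
 [215 216 217 218 213 211 213 211 179 199 210 208 209 209 211 211 209 209
  207 205 205 205 203 184 162 205 210 211 216 210 210 212 211 212]
 [216 213 216 216 210 209 206 191 183 201 209 208 208 209 210 211 209 207
  206 206 205 204 203 180 155 202 209 212 213 211 210 211 211 208]
 [212 213 215 213 209 208 206 190 188 203 208 206 207 210 208 210 209 207
  204 205 205 205 203 177 144 200 209 210 213 210 209 209 210 208]]
[216 214 215 214 213 203 173 136 136 130 163 203 211 213 211 212 212 211
 210 210 210 210 209 209 209 209 209 208 209 209 208 206 205 206 206 206
 207 206 204 203 203 201 202 197 164 134 171 203 205 203 203 204]
```

Emit:
apply_moves:
  motion: "45 -0.8 0.7 4 0 0 0.034;45 0 0 4 0 0 0;45 0 0 4 0 0 0;45 0 0 4 0 0 0;45 0 0 3 0 0 0;45 0 0 1.5 0 0 0;45 0 0 1 0 0 0;45 0 0 0 0 0 0;45 0 0 0 0 0 0"

```text
time: 4.32
tool_pos: [0.5236, -0.1527, 0.0127]
tool_rot: [3.14, 0.001, 1.538]
contact_force: [-0.8, 0.7, 0.3]
opening: 0.0417
grip_force: 0.0
```

Emit:
apply_moves:
  motion: "30 0 0 0.1 0 0 0;16 0 0 0 0 0 0;0 0 0 0 0 0 0;0 0 0 0 0 0 0;0 0 0 0 0 0 0;0 0 0 0 0 0 0;0 0 0 0 0 0 0"
  force: 40

```text
time: 5.2
tool_pos: [0.5231, -0.1524, 0.0109]
tool_rot: [3.141, 0.0, 1.538]
contact_force: [-0.7, 1.0, 3.2]
opening: 0.0139
grip_force: 40.0
```

Emit:
apply_moves:
  motion: "0 0 0 -2 0 0 0;0 0 0 -5 0 0 0;0 0 0 -6 0 0 0;0 0 0 -6 0 0 0;0 4.77 -0.96 0 0 0 0;0 4.77 -0.96 0 0 0 0;0 4.77 -0.96 0 0 0 0;0 4.77 -0.96 0 0 0 0;0 4.77 -0.96 0 0 0 0;0 0 0 0 0 0 0.118;0 0 0 0 0 0 0.118;0 0 0 0 0 0 0;0 0 0 0 0 0 0"

```text
time: 6.82
tool_pos: [0.4827, 0.0874, 0.2004]
tool_rot: [-3.141, 0.0, 1.304]
contact_force: [-0.8, -0.2, -2.5]
opening: 0.0138
grip_force: 40.0
```

Run:
```python
from h import *
s=robot.observe(); print(s['tool_pos'],s['tool_rot'],s['opening'],s['contact_force'],s['torque'])
p=cam("wrist"); save(p,'w1.png')
for t in("bracket","spring_table"):
  for d in robot.trace(t,p)[:2]:
    k=d['pixels'].astype(np.uint8); ys,xs=np.nonzero(k)
    r=cv2.minAreaRect(np.c_[xs,ys].astype(np.float32)); print(t,d['score'],r,k.sum())
    print(back(p,cv2.boxPoints(r),0.008).round(4))
```

```text
[0.48270224 0.08740048 0.20037847] [-3.14098043e+00  2.82545816e-04  1.30373584e+00] 0.013846596928511921 [-0.84168025 -0.20100062 -2.48364018] [-0.01964491 -0.09740364  0.01371853]
bracket 0.95 ((302.2181701660156, 130.02090454101562), (213.0917205810547, 155.12344360351562), 89.5692138671875) 27473
[[0.4464 0.2534 0.008 ]
 [0.5618 0.2221 0.008 ]
 [0.5227 0.0582 0.008 ]
 [0.396  0.0916 0.008 ]]
spring_table 0.55 ((301.251708984375, 129.1548614501953), (168.82696533203125, 113.10199737548828), 89.37724304199219) 16907
[[0.4567 0.2336 0.008 ]
 [0.5414 0.211  0.008 ]
 [0.5097 0.0821 0.008 ]
 [0.4186 0.1059 0.008 ]]
```

View pics/w1.png

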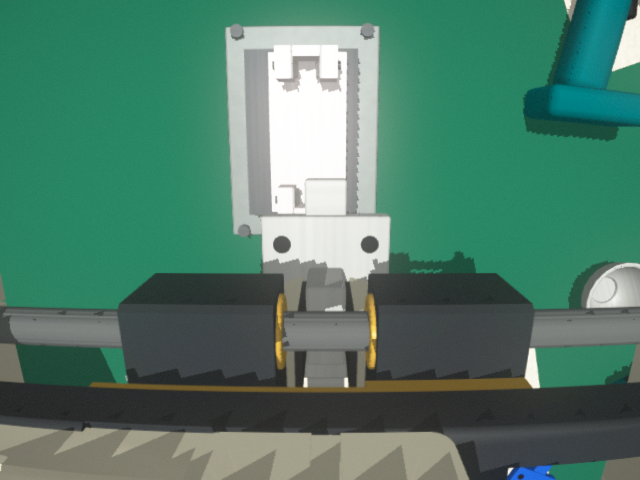

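The far slot is visible between two posts at (283,62) and (329,62), and the plate is held square with its ear at about (326,195). I'll zoom in on the crop.

Run:
```python
from h import *
p=cam("wrist"); save(p,'w1c.png',(260,35,355,105),8)
```

```text
(no output)
```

View pics/w1c.png

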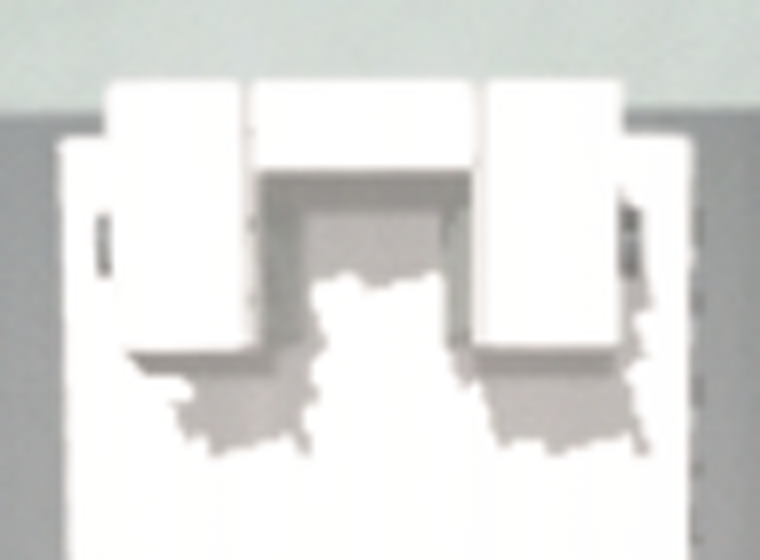

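Run:
```python
from h import *
p=cam("wrist"); save(p,'w1d.png',(220,165,400,235),4.4)
s=robot.observe(); T=Rn.from_euler('xyz',s['tool_rot']).as_matrix(); tp=s['tool_pos']
def tool(X): return ((X-tp)@T*1000).round(1)
o=np.array([[106,80],[622,80],[622,348],[130,348],[242,80],[487,80],[258,172],[471,172],[256,348],[471,348]])/8+[259.5,34.5]
X=back(p,o,.058); print("far block",X.round(4)); print(tool(X))
e=np.array([[305,179],[347,179],[262,215],[390,215]],float)
print("plate",tool(back(p,e,.2004-.0109+.008)))
b=np.array([[226,27],[380,27]],float); B=back(p,b,.008);print("base far corners",B.round(4),tool(B))
```

```text
far block [[0.482  0.2171 0.058 ]
 [0.5233 0.2056 0.058 ]
 [0.5176 0.1847 0.058 ]
 [0.4779 0.1957 0.058 ]
 [0.4929 0.214  0.058 ]
 [0.5125 0.2085 0.058 ]
 [0.4922 0.2065 0.058 ]
 [0.5092 0.2017 0.058 ]
 [0.4881 0.1928 0.058 ]
 [0.5054 0.188  0.058 ]]
[[124.8 -35.2 142.6]
 [124.7   7.6 142.6]
 [103.    7.7 142.6]
 [103.1 -33.6 142.6]
 [124.7 -23.9 142.6]
 [124.7  -3.6 142.6]
 [117.3 -22.7 142.6]
 [117.3  -4.9 142.6]
 [103.1 -23.  142.6]
 [103.   -5.  142.6]]
plate [[ 49.4  -7.9   3.1]
 [ 49.4   7.9   3.1]
 [ 35.6 -24.5   3.1]
 [ 35.7  24.5   3.1]]
base far corners [[0.4479 0.2509 0.008 ]
 [0.5624 0.2188 0.008 ]] [[148.4 -77.1 192.6]
 [147.8  41.8 192.6]]
```

View pics/w1d.png

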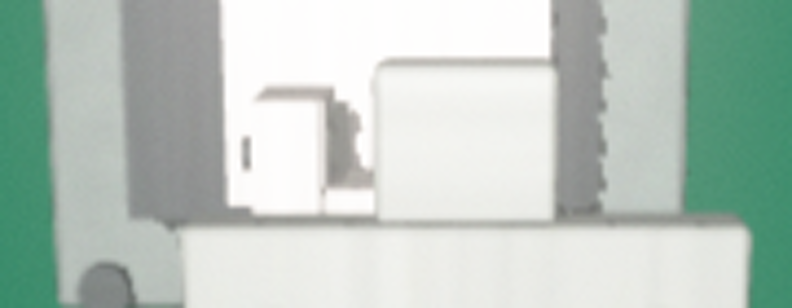

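Emit:
apply_moves:
  motion: "0 3.3 -0.7 0 0 0 0;0 3.25 -0.68 0 0 0 0;0 0 0 4 0 0 0;0 0 0 4 0 0 0;0 0 0 3 0 0 0;0 0 0 1.2 0 0 0;0 0 0 0 0 0 0;0 0 0 0 0 0 0"

```text
time: 8.07
tool_pos: [0.4879, 0.1545, 0.0799]
tool_rot: [3.139, -0.001, 1.302]
contact_force: [-1.5, 0.1, -1.8]
opening: 0.0134
grip_force: 40.0
```

Run:
```python
from h import *
s=robot.observe(); print(s['tool_pos'],s['tool_rot'],s['opening'],s['contact_force'],s['torque'])
p=cam("wrist"); 
T=Rn.from_euler('xyz',s['tool_rot']).as_matrix(); tp=s['tool_pos']; zt=tp[2]-.0109+.008
e=np.array([[49,-8],[49,8]])
print(proj(p,np.c_[e,[-3+.0,-3]*1]/1000*[1,1,-1]@T.T+tp))
save(p,'w2.png',(240,130,400,250),5)
```

```text
[0.48792483 0.15445702 0.07990409] [ 3.13940915e+00 -9.09669075e-04  1.30174422e+00] 0.013397933329859441 [-1.48807086  0.05499304 -1.80319319] [-0.05613867 -0.07550255 -0.02326241]
[[304.73259454 180.06538922]
 [347.37561107 180.11637722]]
```

View pics/w2.png

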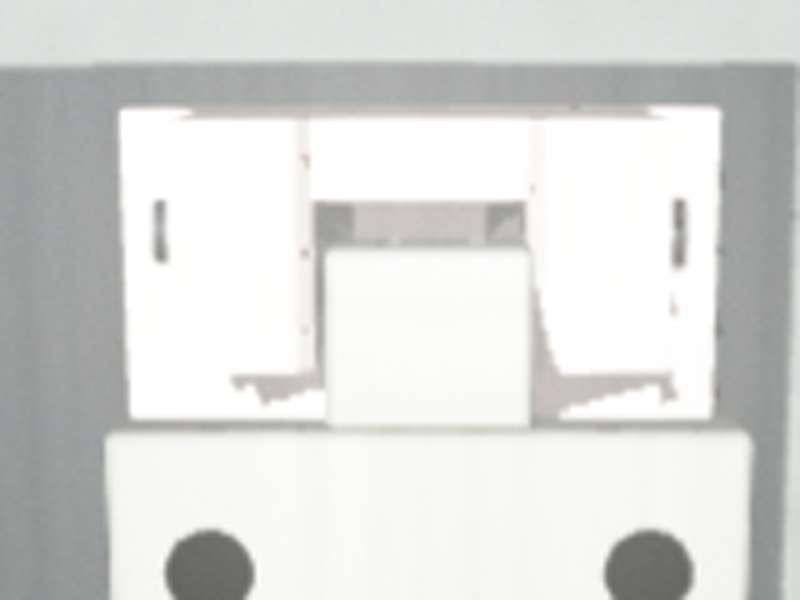

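The ear spans 326–530 and the slot 313–528 in the crop, so the slot lies slightly left of the ear. I'll work out the shift.

Run:
```python
from h import *
p=cam("wrist"); s=robot.observe(); T=Rn.from_euler('xyz',s['tool_rot']).as_matrix(); tp=s['tool_pos']
def tool(X): return ((X-tp)@T*1000).round(1)
f=lambda a: np.array(a)/5+[239.5,129.5]
print("ear",tool(back(p,f([[326,250],[529,250],[329,420],[529,420]]),tp[2]-.0029)))
print("body",tool(back(p,f([[106,435],[751,435]]),tp[2]-.0029)))
print("topedge",tool(back(p,f([[300,118],[543,118],[176,118],[655,118],[303,372],[560,372]]),.058)))
print("lower",tool(back(p,f([[313,203],[527,203]]),.0565)))
```

```text
ear [[49.2 -7.9  2.9]
 [49.2  7.3  3. ]
 [36.3 -7.8  2.9]
 [36.3  7.5  3. ]]
body [[ 35.1 -24.9   2.9]
 [ 35.2  24.5   3. ]]
topedge [[ 58.2 -10.9  21.9]
 [ 58.2   9.2  22. ]
 [ 58.2 -21.2  21.9]
 [ 58.3  18.5  22. ]
 [ 36.9 -10.9  21.9]
 [ 36.9  11.   22. ]]
lower [[51.1 -9.9 23.4]
 [51.1  8.1 23.5]]
```

Emit:
apply_moves:
  motion: "0 0 -0.07 0.4 0 0 0;0 0 0 0.4 0 0 0;0 0 0 0.2 0 0 0;0 0 0 0.2 0 0 0;0 0 0 0 0 0 0"

```text
time: 8.8
tool_pos: [0.4863, 0.1545, 0.0665]
tool_rot: [-3.141, 0.0, 1.302]
contact_force: [0.2, 0.8, -2.7]
opening: 0.0132
grip_force: 40.0
```

Emit:
apply_moves:
  motion: "0 0 0 0.15 0 0 0;0 0 0 0.15 0 0 0;0 0 0 0 0 0 0"

```text
time: 9.18
tool_pos: [0.4865, 0.1545, 0.0637]
tool_rot: [3.141, -0.0, 1.302]
contact_force: [0.9, -0.4, -2.3]
opening: 0.0137
grip_force: 40.0
```

Emit:
apply_moves:
  motion: "0 0 0 0 0 0 0;0 0 0 0.2 0 0 0;0 0 0 0.2 0 0 0;0 0 0 0.2 0 0 0;0 0 0 0 0 0 0"
  force: 60

```text
time: 9.8
tool_pos: [0.4871, 0.1546, 0.0583]
tool_rot: [3.14, -0.001, 1.302]
contact_force: [1.3, -0.6, 5.8]
opening: 0.0136
grip_force: 60.0
```

Emit:
apply_moves:
  motion: "0 0 0 0.2 0 0 0;0 0 0 0.2 0 0 0;0 0 0 0.2 0 0 0;0 0 0 0 0 0 0"

```text
time: 10.3
tool_pos: [0.4872, 0.1547, 0.0528]
tool_rot: [3.139, -0.001, 1.302]
contact_force: [-0.2, -1.1, 10.2]
opening: 0.0137
grip_force: 60.0
```

Emit:
apply_moves:
  motion: "0 0 0 0.2 0 0 0;0 0 0 0.2 0 0 0;0 0 0 0.2 0 0 0;0 0 0 0 0 0 0"

```text
time: 10.8
tool_pos: [0.487, 0.1548, 0.0465]
tool_rot: [3.14, -0.001, 1.302]
contact_force: [0.6, 1.0, 6.6]
opening: 0.0137
grip_force: 60.0
```

Emit:
apply_moves:
  motion: "0 0 0 0.2 0 0 0;0 0 0 0.2 0 0 0;0 0 0 0 0 0 0"

```text
time: 11.18
tool_pos: [0.487, 0.1549, 0.0425]
tool_rot: [3.14, -0.001, 1.302]
contact_force: [1.4, 0.4, 9.0]
opening: 0.0134
grip_force: 60.0
```

Emit:
apply_moves:
  motion: "0 0 0 0.15 0 0 0;0 0 0 0.15 0 0 0;0 0 0 0 0 0 0"

```text
time: 11.55
tool_pos: [0.4871, 0.1549, 0.0402]
tool_rot: [3.14, -0.001, 1.302]
contact_force: [-1.5, -0.6, 15.1]
opening: 0.0136
grip_force: 60.0
```

Emit:
apply_moves:
  motion: "0 0 0 0.15 0 0 0;0 0 0 0.05 0 0 0;0 0 0 0 0 0 0"

```text
time: 11.92
tool_pos: [0.4871, 0.1549, 0.0387]
tool_rot: [3.139, -0.001, 1.302]
contact_force: [-2.3, 0.3, 19.4]
opening: 0.0134
grip_force: 60.0
```

Emit:
apply_moves:
  motion: "0 0 0 -0.2 0 0 0;0 0 0 -0.2 0 0 0;0 0 0 -0.2 0 0 0;0 0 0 0 0 0 0"

```text
time: 12.42
tool_pos: [0.487, 0.1549, 0.0435]
tool_rot: [3.14, -0.001, 1.302]
contact_force: [1.0, 0.8, 4.6]
opening: 0.0136
grip_force: 60.0
```

Emit:
apply_moves:
  motion: "0 0 0 -0.1 0 0 0;25 0 0 0 0 0 0;35 0 0 0 0 0 0;40 0 0 0 0 0 0;40 0 0 -1 0 0 0;40 0 0 -4 0 0 0;40 0 0 -5 0 0 0;40 -3 0 -4 0 0 0;40 -4 0 0 0 0 0;40 0 0 0 0 0 0;40 0 0 0 0 0 0"

```text
time: 13.8
tool_pos: [0.4678, 0.0873, 0.1839]
tool_rot: [3.141, -0.0, 1.301]
contact_force: [0.5, 0.0, -0.5]
opening: 0.0368
grip_force: 0.0
```

Run:
```python
from h import *
s=robot.observe(); print(s['tool_pos'],s['tool_rot'],s['opening'],s['contact_force'])
p=cam("wrist"); save(p,'w3.png',(200,0,420,270),2.2)
```

```text
[0.4677624  0.08731825 0.18394855] [ 3.14138682e+00 -3.49802747e-04  1.30111945e+00] 0.03681673914513223 [ 0.51988904  0.00389956 -0.51487681]
```

View pics/w3.png

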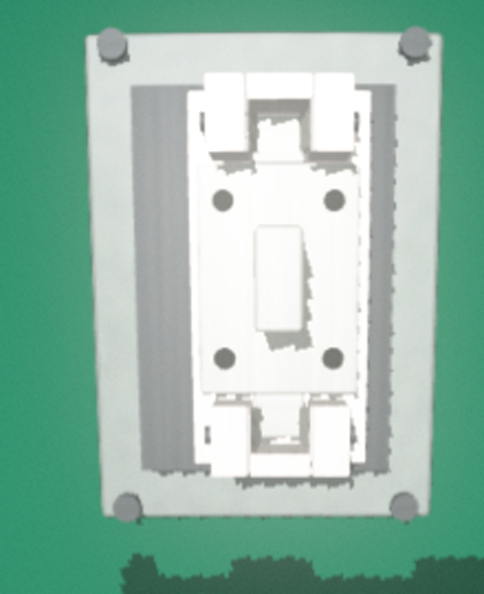

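Run:
```python
from h import *
p=cam("wrist")
f=lambda a: np.array(a)/2.2+[199.5,-.5]
for z in(.042,):
    X=back(p,f([[202,163],[355,163],[357,393],[203,393]]),z); print(X.round(4),np.linalg.norm(X-np.roll(X,-1,0),axis=1))
X=back(p,f([[255,227],[302,227],[303,331],[257,331]]),.066); print(np.linalg.norm(X-np.roll(X,-1,0),axis=1),X.mean(0))
```

```text
[[0.4737 0.1958 0.042 ]
 [0.5184 0.1835 0.042 ]
 [0.5016 0.1156 0.042 ]
 [0.4545 0.1285 0.042 ]] [0.04640682 0.06998923 0.04881542 0.06996632]
[0.0132489  0.02905077 0.01322855 0.02905097] [0.4869146  0.15560708 0.066     ]
```

```bash
python3 -c "
from cell import robot
print(robot.hand_in())"
```

```text
the job is handed in; nothing more can be done
None
```

The steel eared plate is in the bracket, pressed past both spring clips with about 22 N at most. Force readings and the last picture both put it flat on the floor; it is released, and the job was handed in at about 14 s.

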